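# Hang the carving to drip and hold the wax pot ajar

### The job

Hook the carved plaque standing on the bench over the drying rail at its clear end, a hand's width short of the tape band, slide it along until the hook sits on the band, and let go of it there, without touching the wet plaque already hanging beyond. Then take the wax pot's lid by its knob, pull up until the set wax lets go, without letting the lid fly up, and stop with it held level about 3 cm above the rim, over the mouth, so that its drips fall back in and a brush can reach under: finish still holding it there. Leave the mallet, the wax tin and the gouge where they are.

Things in the scene. Friction and masses are not known exactly. Their poses are not given: they have to be found in the camera images.
- hanger: carved arch-topped wooden plaque (90 mm along x, 36 along y, 100 tall) with a 10 mm plywood hook, flat in the x-z plane, screwed on top; 0.15 to 0.29 kg. Origin: centre of the plaque's underside, z up. It starts standing on the bench, within 0.4 rad of the world axes, the hook's open mouth to +x.
- hanger_head (a point): middle of the solid head of the hook, the place to pinch across its 10 mm thickness (along y): 50 mm wide (x -27 to 23 mm of the hanger), from 17 mm below to 17 mm above this point, 193 mm above the plaque's underside; axes as the hanger's.
- hanger_hook (a point): peak of the hook's V-shaped roof, 170 mm above the plaque's underside; axes as the hanger's; resting on the rail it lies about 8 mm above the rail's axis. From here: stem x -27 to -11 mm; lip x 11 to 23 mm, hanging down to z -22 mm; the mouth below the lip is open to +x down to z -62 mm, where the hook's foot and the plaque begin.
- rail: fixed drying rail: level steel tube, 14 mm diameter, along its y axis, tube axis 250 mm above the bench, between posts at y -222 and +222 mm (263 mm high); under it a drip tray 130 x 300 mm, 18 mm high. Origin: on the bench below the tube's middle; x points away from the robot, turned up to 0.12 rad. Clear end: y 70 to 180 mm.
- rail_mark (a point): middle of the black tape band (20 mm wide) round the tube, on the tube's axis, at y +10 mm of the rail; axes as the rail's.
- wet_hanger: round carved plaque (92 mm across x, 34 mm thick along y) on the same kind of hook, hanging wet on the rail 140 mm beyond the band, towards -y; origin at its underside, hook peak 170 mm above. Not to be touched.
- lid: round steel lid, 134 mm across, 0.2 to 0.34 kg, with a wooden knob; origin: centre of its flange's underside, z up; shut, the flange lies on the pot's rim. Its plug, 22 mm deep and 108 mm across, sits in the pot's gasket. The seal resists an upward pull, growing to a peak of 10 to 20 N (weight included) about 6 mm up, then lets go suddenly; beyond 12 mm only the weight remains.
- lid_knob (a point): place to pinch the lid's knob, on the lid's axis, 34 mm above its flange's underside. The knob is round, 28 mm across at the bottom (15 mm above the flange's underside), 34 mm across near the top (48 mm), a little wider upwards; pinch from above, any direction. Axes as the lid's.
- pot_rim (a point): centre of the pot's rim, 125 mm above the bench; z up. The lid's rise is the lid origin's height above it.
- pot: electric wax warmer screwed to the bench: round steel pot, 132 mm across, on a grey base 156 mm across with a dial; 125 mm tall, mouth 116 mm across. Origin: centre of its underside. Two side grips stick out to 93 mm from its axis.
- mallet: carver's round wooden mallet standing on its head, 84 mm across, 226 mm tall; origin at its underside. A bystander.
- wax_tin: round wax tin, 72 mm across, 62 mm tall; origin at its underside. A bystander.
- gouge: gouge lying on the bench, about 240 mm long along x, 26 mm thick; origin where its handle meets the ferrule, on the bench. A bystander.
Not all that is in view belongs to the job. Leave any yellow look-alike of the hanger alone.

How it is judged:
By the outcome, as a careful person would: the job done as asked, in the order asked, and still so for the second after the job is handed in, while the arm keeps its last pose, push and grip.
It also fails if it takes over 58 s, if anything falls off the work surface, if the arm or the gripper's body presses on something with over 40 N, if the wrist force passes 120 N, or if a joint passes its speed limit or range.

### The arm

A 6-joint arm with a two-finger parallel gripper is mounted at the origin on the work surface. World frame = base frame: x ahead of the robot, y to its left, z up, the work surface at z = 0. Lengths are in mm, angles in rad, forces in N, time in s.
With the tool pointing down it reaches from about 275 to 750 mm from the base axis. Payload 10.2 kg.
Tool frame: the origin (TCP) lies on the centre line of the jaws, within the pads' length; the fingertips stand 19 mm ahead of it and the grasp point (between the pads) is the TCP; z points along the fingers, y is the line along which they close (so a half turn about z gives the same grasp; the last joint's range is limited). The gripper opens to 85 mm and grips with 20 to 120 N. Pads are 22 mm wide; open, the fingers measure 114 mm over their backs; the gripper's body (76 mm by 85 mm) begins 54 mm behind the grasp point. The pads swing forward as they close: fully open they stand 13 mm farther back than shut.
Start: joints at [-1.323, 0.313, 1.498, -0, 1.331, -0.223], TCP at [238.129, -467.895, 226.694] pointing down, gripper open.
Joint ranges: [-2.94, 2.94], [-0.97, 2.17], [0.19, 2.56], [-1.23, 4.37], [0.02, 3.11], [-2.88, 2.88]. Speed limits (rad/s): [2.39, 2.39, 3.01, 3.14, 3.14, 3.14].

### API

Orientations are given as a unit quaternion [w, x, y, z].
In Python, from rig import sense, capture, finish_job, regions_of, mark_of gives the robot as it stands.
- The arm moves only by the tool jog_arm, never from a script. Its argument "series" is text: rows parted by semicolons, each of 7 numbers parted by spaces: the shift along the tool's x, y, z in units of 0.4 m (1.0 is 0.4 m), then the turn, a rotation vector about the tool's x, y, z in units of pi/2 rad (1.0 is pi/2 rad), then the opening, from -1 (shut) to 1 (fully open). A call has 1 to 20 rows; each row is the pose to reach, as a shift and turn from the pose commanded when the call began, along the tool's axes at that moment; what a row does not reach only later rows make up. A row lasts 1/8 s, in which the tool goes at most 62.5 mm and 10.7 degrees, less where a joint would pass 70% of its speed; a pose out of reach is approached as far as the arm can. A call with a number of a shift or a turn outside -1 to 1 is refused whole. A call with a gripper value outside its range is refused whole. The fingers move at their own pace and stop on an object; "grip_force" is the grip in N (left out, the last holds). Time passes only in rows, so rows that repeat a pose let the fingers close. It gives the time, the measured TCP pose, the force, the opening and the grip force at its end, in the units of the state.
- sense(): the state, without advancing time (a new reading comes with each control period).
- capture(name): name is "scene" or "top" or "wrist"; returns a dict with "img" (480x640x3 uint8, red, green, blue), "intrinsics" (3x3 intrinsics, pixels), "R" (3x3) and "t" (3): a world point X has camera coordinates R X + t. Camera axes: x right, y down, z forward; pixel columns grow to the right and rows downward; lengths in mm; the calibration is good to about 2 mm. A picture is of the moment at which its call begins. There is no depth.
- finish_job(): hands the job in; it is judged then, once.
Trained networks look in a picture, given as the dict that the camera call returned (one of the last four; its "shot" number tells which), for a name from the list of things; names that differ only in an ending like _2 or _b are one class to them, and where a whole thing is asked for, a point or a joint stands for the part that bears it (a point fixed in the world has none). Each returns a list of dicts, best first, with "confidence" (0 to 1); they miss things now and then, are a little off and sometimes report something else, mostly with a low value. They report only what shows in the picture. A call takes as long as a camera call. They do not tell look-alikes from the thing itself.
- regions_of(label, picture): "region" (480x640 bool, what is visible of it) and "point" ([row, column] in pixels, amid what is visible of it).
- mark_of(label, picture): "point" ([row, column] in pixels: a listed point, or the origin of a listed thing).
The state is a dict: "time_s": time; "joints": joint angles; "dq": joint speeds; "tau": joint torques, N m; "eef_pos": TCP position; "ee_rot": TCP orientation; "force": force on the tool from outside, world axes, zero at the start; "wrist_torque": the same for the moment, N m; "grip_width": opening from 0.0 (shut) to 1.0 (fully open); "grip_force": force on a finger pad.
Only numpy, scipy, OpenCV 4.12 (cv2) and the standard library are available. Lean on these libraries where they do the work, as an engineer would, in place of code of your own. Each camera call takes 0.05 s, during which the arm holds its last target. There are 200 camera calls.

## Working session

There is one attempt and no reset: what is moved stays moved. The work goes in short steps, Python scripts to look and compute and a tool call to move; the robot and the scene stay as the last step left them, time stands still between calls to the robot, and variables do not carry over. Pictures are saved under pics/ and viewed, at most 10 in all, crops included, and the job is handed in when it is done.

Besides the shell and the picture viewer there is one more tool, called after "Emit:" by a JSON object that holds its "method" and its "body". jog_arm: Moves the arm, as the interface text tells. Shifts and turns lie within -1 to 1; 1 stands for 0.4 m of shift or pi/2 rad of turn. Its arguments: {"type":"object","properties":{"series":{"type":"string"},"grip_force":{"type":"number"}},"required":["series"]}

```bash
mkdir -p pics; ls
cat > h.py <<'E'
import numpy as np, cv2
from rig import sense, capture, finish_job, regions_of, mark_of
def P(c): return np.array(c["intrinsics"])@np.c_[np.array(c["R"]),np.array(c["t"])]
def tri(obs):
    A=[]
    for c,(r,q) in obs:
        p=P(c); A+= [q*p[2]-p[0], r*p[2]-p[1]]
    A=np.array(A); A/=np.linalg.norm(A[:,:3],axis=1)[:,None]
    X=np.linalg.lstsq(A[:,:3],-A[:,3],rcond=None)[0]
    return X, np.abs(A@np.r_[X,1]).max()
def proj(c,X):
    v=P(c)@np.r_[X,1]; return v[[1,0]]/v[2]
def plane(c,rc,z):
    p=P(c); r,q=rc
    A=np.array([q*p[2]-p[0], r*p[2]-p[1]])
    return np.linalg.solve(A[:,:2],-A[:,3]-A[:,2]*z)
def save(c,n): cv2.imwrite("pics/"+n,c["img"][:,:,::-1])
E
python3 - <<'E'
from h import *
S={n:capture(n) for n in("scene","top","wrist")}
for n in S: save(S[n],n+"0.png")
for l in "hanger hanger_head hanger_hook rail rail_mark wet_hanger lid lid_knob pot_rim pot mallet wax_tin gouge".split():
    for n in S:
        m=mark_of(l,S[n]); print(l,n,[(np.round(x["point"]).tolist(),round(x["confidence"],2)) for x in m[:3]])
    a,b=mark_of(l,S["scene"]),mark_of(l,S["top"])
    for x in a[:2]:
        for y in b[:2]:
            X,e=tri([(S["scene"],x["point"]),(S["top"],y["point"])])
            print("   ",X.round(1),round(e,1))
print(sense())
E
```

```text
pics
hanger scene [([250.0, 224.0], 0.88), ([246.0, 333.0], 0.86), ([237.0, 277.0], 0.83)]
hanger top [([266.0, 372.0], 0.8), ([303.0, 335.0], 0.79), ([270.0, 288.0], 0.71)]
hanger wrist [([36.0, 187.0], 0.65)]
    [ 450.8 -254.2  110. ] 43.7
    [ 344.7 -199.9   -3.5] 77.1
    [ 514.6 -126.9  118.6] 99.4
    [406.2 -50.7 -23.8] 86.2
hanger_head scene [([225.0, 247.0], 0.77), ([242.0, 317.0], 0.74), ([191.0, 333.0], 0.67)]
hanger_head top [([266.0, 285.0], 0.97), ([264.0, 384.0], 0.93), ([321.0, 402.0], 0.77)]
hanger_head wrist []
    [ 431.5 -102.1  145.8] 112.8
    [ 465.  -232.9  193.8] 2.1
    [451.2  -3.3   7.3] 23.7
    [ 512.3 -161.9  147.3] 90.9
hanger_hook scene [([197.0, 331.0], 0.89), ([231.0, 247.0], 0.7), ([196.0, 273.0], 0.66)]
hanger_hook top [([268.0, 284.0], 0.95), ([320.0, 400.0], 0.9), ([267.0, 380.0], 0.81)]
hanger_hook wrist []
    [450.5  14.3 168.6] 1.8
    [ 420.7 -141.1  248.1] 152.4
    [ 427.  -100.7  119.5] 115.2
    [ 341.  -247.2   75.4] 46.6
rail scene [([317.0, 316.0], 0.96)]
rail top [([199.0, 349.0], 0.97), ([226.0, 164.0], 0.47)]
rail wrist []
    [
[... 1224 characters left out ...]
st []
{'time_s': 3.4, 'joints': array([-1.32340002e+00,  3.12869921e-01,  1.49770917e+00, -1.95939970e-05,
        1.33096990e+00, -2.23401062e-01]), 'dq': array([-0.00053451, -0.00177774, -0.00017558, -0.00110029, -0.00095762,
       -0.00190546]), 'tau': array([-4.61145082e-04, -4.12164402e+01, -2.59899330e+01, -2.05140395e-04,
        5.50944133e-04,  3.24302249e-06]), 'eef_pos': array([ 238.12462547, -467.89974564,  226.70612107]), 'ee_rot': array([ 2.19483702e-05,  9.72420890e-01,  2.33232955e-01, -9.25399565e-06]), 'force': array([ 0.21757808, -0.08366668,  0.59166653]), 'wrist_torque': array([ 0.00919859, -0.02881404,  0.00229625]), 'grip_force': 0.0, 'grip_width': 1.0019346933802133}
```

View pictures.

View pics/scene0.png

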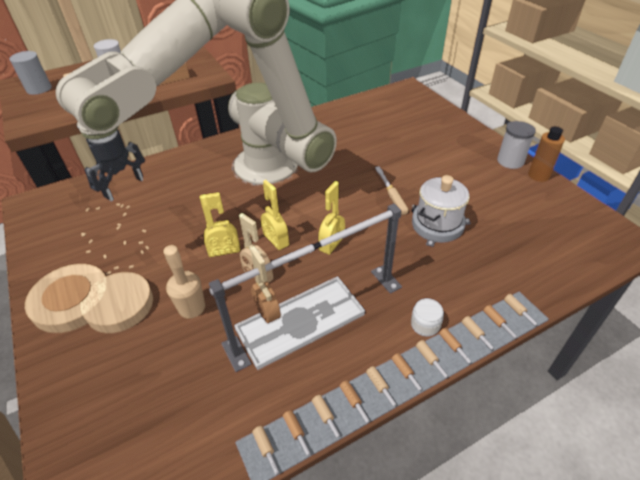

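View pics/top0.png

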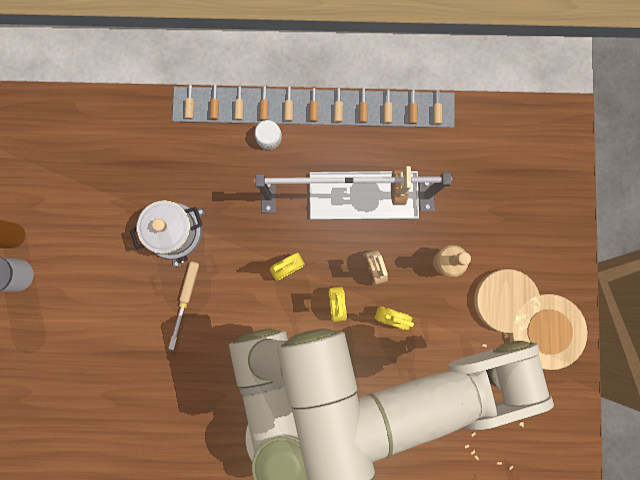

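Run:
```python
from h import *
w=capture("wrist"); t=capture("top"); s=sense()
R=np.array(w["R"]); print("wristcam pos",(-R.T@w["t"]).round(),"fwd",R[2].round(2),"right",R[0].round(2), np.array(w["intrinsics"]).round(0).tolist())
for rc in [(180,260),(180,447)]: print(plane(t,rc,255))
print("topcam",(-np.array(t["R"]).T@t["t"]).round())
im=t["img"][150:340,240:470]; cv2.imwrite("pics/topcrop.png",cv2.resize(im[:,:,::-1],None,fx=3.4,fy=3.1,interpolation=2))
for x in regions_of("hanger",t): print(x["point"],x["confidence"])
```

```text
wristcam pos [ 313. -430.  374.] fwd [-0.29 -0.15 -0.95] right [ 0.45 -0.89  0.  ] [[339.0, 0.0, 321.0], [0.0, 339.0, 241.0], [0.0, 0.0, 1.0]]
[654.71778719  70.07551849]
[ 664.26013526 -375.55872614]
topcam [ 403.  -68. 1670.]
[266.5, 287.0] 0.72
[309.0, 337.2] 0.6
[317.3, 395.3] 0.59
[268.3, 374.5] 0.56
```

View pics/topcrop.png

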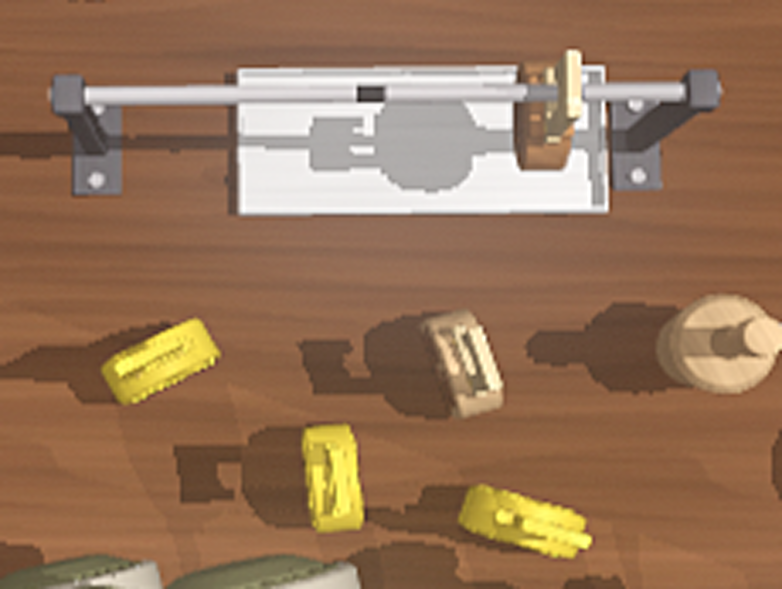

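Emit:
{"method": "jog_arm", "body": {"series": "0.2 -0.08 -0.28 0 0 0.05 1;0.692 -0.301 -0.2825 0 0 0.11 1;0.692 -0.301 -0.2825 0 0 0.11 1;0.692 -0.301 -0.2825 0 0 0.11 1;0.692 -0.301 -0.2825 0 0 0.11 1;0.692 -0.301 -0.2825 0 0 0.11 1;0.692 -0.301 -0.2825 0 0 0.11 1;0.692 -0.301 -0.2825 0 0 0.11 1"}}

```text
time_s: 4.55
eef_pos: [429.8, -235.6, 339.4]
ee_rot: [-0.0, 0.989, 0.148, -0.0]
force: [-1.2, -0.5, -0.2]
grip_width: 1.001
grip_force: 0.0
```

```bash
cat >> h.py <<'E'
from scipy.spatial.transform import Rotation as Ro
def rot(s): q=np.array(s["ee_rot"]); return Ro.from_quat(q[[1,2,3,0]])
def delta(s,pos,yaw):
    """units for jog: go to pos, tool down with tool x at world yaw"""
    R=rot(s); T=Ro.from_matrix(np.array([[np.cos(yaw),np.sin(yaw),0],[np.sin(yaw),-np.cos(yaw),0],[0,0,-1.]]))
    return (R.inv().apply(np.array(pos)-s["eef_pos"])/400).round(4),((R.inv()*T).as_rotvec()/(np.pi/2)).round(4)
E
python3 - <<'E'
from h import *
w=capture("wrist");t=capture("top");s=sense(); print(s["eef_pos"],s["ee_rot"],s["time_s"],s["force"])
save(w,"w1.png")
X0=np.array([465,-233,194]); print("head proj",proj(w,X0),proj(t,X0))
M={}
for l in ("hanger_head","hanger_hook","hanger"):
    for n,c in(("w",w),("t",t)):
        M[l,n]=mark_of(l,c); print(l,n,[(np.round(x["point"],1).tolist(),round(x["confidence"],2)) for x in M[l,n][:5]])
    for a in M[l,"w"][:2]:
        for b in M[l,"t"][:4]:
            X,e=tri([(w,a["point"]),(t,b["point"])])
            if e<15: print("   ",X.round(1),e.round(1))
E
```

```text
[ 429.62590516 -235.80968368  339.36019486] [-2.00718301e-04  9.89024903e-01  1.47748547e-01 -2.59913762e-04] 4.65 [-0.95055922 -0.83984222 -0.40410659]
head proj [184.23259531 330.21677696] [263.38591555 383.43312406]
hanger_head w [([259.7, 192.8], 0.95), ([184.2, 320.8], 0.73), ([327.7, 330.6], 0.73)]
hanger_head t [([268.3, 285.5], 0.97), ([318.5, 403.9], 0.73), ([304.0, 340.1], 0.62), ([265.6, 382.1], 0.53)]
    [ 362.7 -130.3  196. ] 1.9
    [ 458.2 -197.5  400. ] 9.6
    [ 460.6 -228.1  186.2] 2.5
hanger_hook w [([246.1, 200.4], 0.91), ([182.6, 326.4], 0.78), ([105.5, 59.6], 0.76)]
hanger_hook t [([306.2, 336.9], 0.72), ([266.6, 380.5], 0.7), ([317.4, 402.6], 0.61), ([268.0, 284.5], 0.56)]
    [ 356.2 -123.5  149.6] 1.1
    [ 456.9 -195.5  387.7] 9.6
    [ 458.5 -231.6  147.6] 0.7
hanger w [([113.5, 153.7], 0.84), ([255.6, 332.3], 0.81), ([162.8, 318.0], 0.8), ([208.7, 237.6], 0.68)]
hanger t [([319.2, 393.5], 0.74), ([305.4, 335.7], 0.74), ([268.1, 373.4], 0.56)]
    [ 318.7 -288.4  -33.9] 0.1
```

View pics/w1.png

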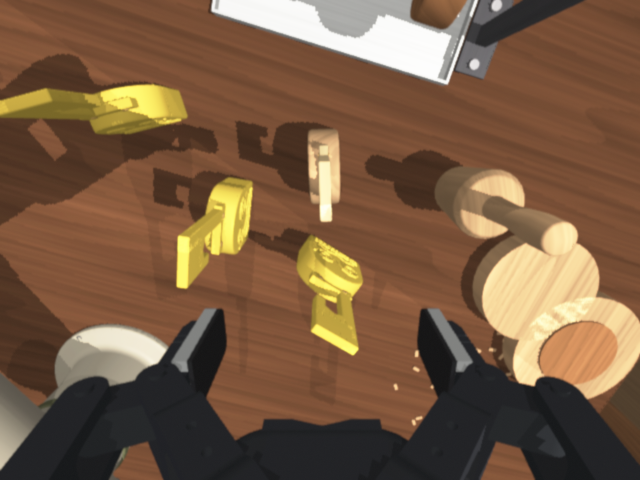

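Run:
```python
from h import *
w=capture("wrist"); s=sense()
im=w["img"][120:235,295:355].astype(int)
for r in range(20,115,6): print(r+120," ".join("%3d"%v for v in im[r,8:48,0]))
m=((im[:,:,0]>205)&(im[:,:,2]>120)).astype(np.uint8)
n,l,st,c=cv2.connectedComponentsWithStats(m); k=1+st[1:,4].argmax()
pts=np.argwhere(l==k)[:,::-1]+[295,120]; rc=cv2.minAreaRect(pts.astype(np.float32)); print(st[k],rc)
b=cv2.boxPoints(rc); print(b, [plane(w,(p[1],p[0]),210).round(1).tolist() for p in b])
```

```text
140  72  72  72  70  91 147 184 198 201 194 190 192 199 197 192 191 189 190 193 196 200 205 209 212 213 214 215 216 218 219 220 220 219 220 219 195 136 116 118 120
146  73  73  72  72 107 168 203 196 166 146 141 142 146 148 151 156 180 220 227 228 231 234 235 235 236 231 232 232 234 235 235 235 234 234 232 217 157 120 120 122
152  72  72  71  73  98 166 224 241 246 243 230 210 205 206 204 192 193 230 240 242 243 245 246 245 238 222 235 242 242 238 234 232 231 229 229 220 172 129 122 123
158  68  69  70  70  87 150 216 235 241 244 241 225 208 180 165 154 154 158 158 158 158 158 157 158 161 177 218 239 244 238 235 234 234 235 237 231 187 134 124 127
164  66  66  66  65  78 143 220 239 245 247 247 241 199 172 170 195 242 253 253 253 253 253 253 253 253 253 251 244 239 238 239 240 241 243 244 241 215 150 123 122
170  68  68  68  68  77 136 222 247 251 251 250 250 247 210 167 180 238 253 254 254 254 254 253 253 253 253 253 249 242 240 241 243 244 245 247 245 226 157 120 119
176  71  72  70  70  74 115 194 240 249 251 252 252 250 225 186 189 236 252 254 254 254 254 253 253 253 253 253 252 
[... 1009 characters left out ...]
22 120 121 121 120 120
218 121 121 120 120 120 120 120 120 120 120 120 120 120 121 122 123 135 188 241 249 247 244 245 246 246 247 247 247 235 169 130 128 128 129 130 131 131 131 131 131
224 121 123 124 121 118 113 112 113 114 112 113 115 117 119 119 118 118 120 120 120 119 118 119 120 121 120 120 118 119 120 120 120 121 121 121 122 123 124 125 126
230 121 123 122 124 123 118 117 117 117 116 116 115 115 115 114 113 112 111 110 111 110 109 110 110 110 110 109 110 110 111 112 113 113 114 115 116 116 116 116 116
[  24   18   21   84 1375] ((329.0, 179.5), (83.0, 20.0), 90.0)
[[319. 138.]
 [339. 138.]
 [339. 221.]
 [319. 221.]] [[499.7, -212.3], [504.3, -227.2], [440.2, -248.1], [435.2, -231.9]]
```

Run:
```python
from h import *
w=capture("wrist"); s=sense()
a=plane(w,(161,324.3),210); b=plane(w,(211.5,325.7),210); d=a-b; yaw=np.arctan2(d[1],d[0])
print(a,b,np.hypot(*d),yaw,(a+b)/2); u=d/np.hypot(*d); c=(a+b)/2
print("tool",delta(s,[*c,280],yaw),delta(s,[*c,197],yaw), "left edges", plane(w,(164,318.7),210),plane(w,(206,319.6),210))
```

```text
[ 484.14831569 -221.35728561] [ 444.84602323 -234.76025239] 41.52480838421248 0.3286547850630114 [ 464.49716946 -228.058769  ]
tool (array([0.0874, 0.0083, 0.1492]), array([-0.0001,  0.    , -0.0196])) (array([0.0874, 0.0083, 0.3567]), array([-0.0001,  0.    , -0.0196])) left edges [ 480.58082396 -217.75671869] [ 447.85848706 -228.48333693]
```

Emit:
{"method": "jog_arm", "body": {"series": "0.0874 0.0083 0.149 0 0 -0.02 0;0.0874 0.0083 0.149 0 0 -0.02 0;0.0874 0.0083 0.149 0 0 -0.02 0;0.0874 0.0083 0.25 0 0 -0.02 0;0.0874 0.0083 0.32 0 0 -0.02 0;0.0874 0.0083 0.357 0 0 -0.02 0;0.0874 0.0083 0.357 0 0 -0.02 0;0.0874 0.0083 0.357 0 0 -0.02 -1;0.0874 0.0083 0.357 0 0 -0.02 -1;0.0874 0.0083 0.357 0 0 -0.02 -1;0.0874 0.0083 0.357 0 0 -0.02 -1;0.0874 0.0083 0.357 0 0 -0.02 -1", "grip_force": 50}}

```text
time_s: 6.55
eef_pos: [465.0, -228.3, 198.2]
ee_rot: [0.001, 0.986, 0.164, 0.001]
force: [-0.5, 0.6, 7.5]
grip_width: 0.099
grip_force: 51.2
```

Emit:
{"method": "jog_arm", "body": {"series": "0 0 -0.06 0 0 0 -1;0 0 -0.16 0 0 0 -1;0 0 -0.26 0 0 0 -1;0.05 -0.04 -0.305 0 0 0.03 -1;0.13 -0.12 -0.305 0 0 0.07 -1;0.21 -0.2 -0.305 0 0 0.12 -1;0.29 -0.27 -0.305 0 0 0.16 -1;0.35 -0.33 -0.305 0 0 0.196 -1;0.369 -0.344 -0.305 0 0 0.196 -1;0.369 -0.344 -0.305 0 0 0.196 -1"}}

```text
time_s: 7.8
eef_pos: [559.7, -50.2, 318.7]
ee_rot: [0.0, 1.0, 0.011, -0.0]
force: [0.8, 1.3, -1.9]
grip_width: 0.094
grip_force: 50.1
```

Run:
```python
from h import *
C={n:capture(n) for n in("wrist","scene","top")};s=sense(); print(s["eef_pos"],s["ee_rot"],s["time_s"],s["force"],s["grip_width"])
save(C["wrist"],"w2.png"); sc=C["scene"]["img"][150:370,190:440]; cv2.imwrite("pics/s2.png",cv2.resize(sc[:,:,::-1],None,fx=3.2,fy=2.7,interpolation=2))
e=s["eef_pos"]
for n in C:
    print(n,"pred peak",proj(C[n],e+[2,0,-28]).round(1),"mark0",proj(C[n],[660.4,-138.4,250]).round(1))
    for l in("hanger_hook","rail_mark"):
        print(l,[(np.round(x["point"],1).tolist(),round(x["confidence"],2)) for x in mark_of(l,C[n])[:5]])
```

```text
[559.43415889 -51.0386361  318.91611852] [ 1.19012716e-04  9.99946856e-01  1.03083372e-02 -9.26709164e-05] 7.95 [-0.46101766  0.95285391 -2.30938063] 0.09582366037395024
wrist pred peak [276.9 322.2] mark0 [ 97.3 474.3]
hanger_hook [([427.3, 514.8], 0.9), ([319.3, 259.0], 0.85), ([285.3, 322.0], 0.69)]
rail_mark [([96.4, 477.9], 0.88), ([187.8, 46.5], 0.7)]
scene pred peak [192.7 328.4] mark0 [244.8 315.9]
hanger_hook [([195.1, 320.7], 0.95), ([195.6, 268.3], 0.82), ([205.8, 212.5], 0.79), ([201.0, 330.9], 0.45)]
rail_mark [([244.7, 317.5], 0.96), ([193.2, 441.8], 0.41)]
top pred peak [218.2 309.8] mark0 [179.9 347.4]
hanger_hook [([308.2, 338.9], 0.72), ([222.8, 309.9], 0.51)]
rail_mark [([178.5, 350.4], 0.88)]
```

View pics/w2.png

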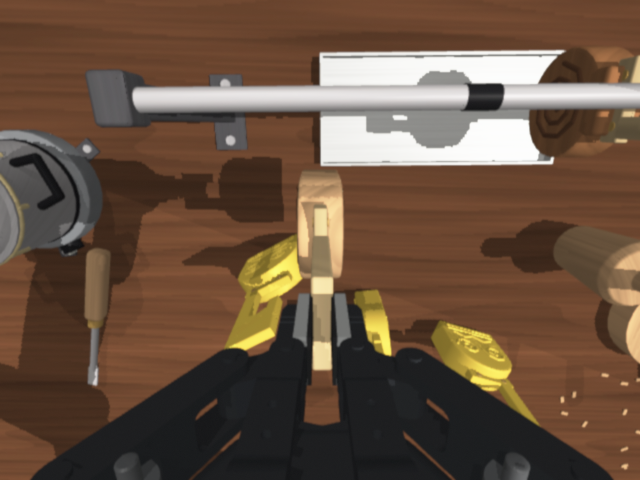

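View pics/s2.png

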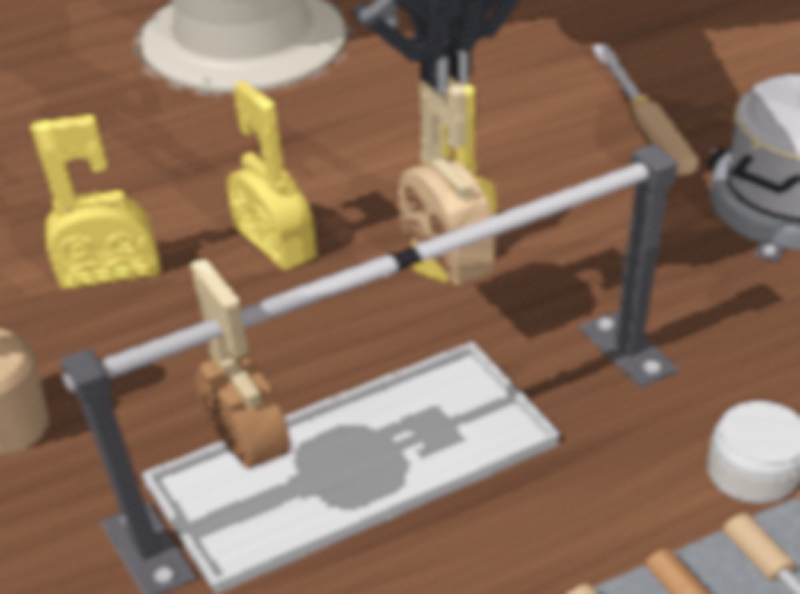

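Run:
```python
from h import *
s=sense(); w=capture("wrist"); e=s["eef_pos"]
for dz in (12,-22): 
    for dx in (-25,0,25): print(dz,dx,proj(w,e+[dx,0,dz]).round(1))
print("foot", proj(w,e+[25,0,-90]).round(1))
im=w["img"].astype(int)
print([(r,im[r,322].tolist()) for r in range(196,380,3)])
for r in (230,290,310,340): print(r,im[r,300:345,0].tolist())
# rail edges in wrist at several columns
for c in (180,250,330,420,540):
    g=im[70:125,c].sum(1); d=np.diff(g); print(c,70+d.argmax(),70+d.argmin())
c=im[97,455:515].sum(1); print(c.tolist())
```

```text
12 -25 [362.3 319.4]
12 0 [317.2 320.4]
12 25 [267.  321.6]
-22 -25 [323.2 319.7]
-22 0 [284.1 320.6]
-22 25 [241.4 321.5]
foot [210.5 321.5]
[(196, [217, 171, 124]), (199, [238, 199, 144]), (202, [225, 181, 130]), (205, [136, 118, 87]), (208, [213, 184, 135]), (211, [243, 224, 166]), (214, [243, 224, 166]), (217, [243, 224, 166]), (220, [243, 224, 166]), (223, [243, 224, 166]), (226, [243, 223, 166]), (229, [242, 224, 166]), (232, [242, 223, 166]), (235, [205, 178, 131]), (238, [140, 122, 90]), (241, [140, 121, 90]), (244, [141, 121, 90]), (247, [141, 122, 91]), (250, [141, 123, 91]), (253, [144, 124, 92]), (256, [140, 121, 89]), (259, [143, 124, 92]), (262, [146, 127, 94]), (265, [145, 125, 93]), (268, [140, 121, 90]), (271, [143, 124, 92]), (274, [148, 129, 95]), (277, [218, 190, 139]), (280, [247, 230, 173]), (283, [248, 231, 176]), (286, [248, 232, 177]), (289, [248, 231, 176]), (292, [246, 228, 172]), (295, [171, 148, 108]), (298, [170, 147, 108]), (301, [170, 146, 108]), (304, [170, 147, 109]), (307, [170, 147, 108]), (310, [169, 146, 108]), (313, [170, 147, 108]), (316, [169,
[... 1041 characters left out ...]
174, 173, 173, 171, 171, 169, 168, 168, 167, 166, 166, 166, 161, 135, 74, 30, 28, 44, 77, 107, 114, 115, 114, 115, 116, 115, 115, 115]
340 [71, 93, 109, 115, 119, 119, 89, 49, 34, 33, 30, 27, 63, 120, 155, 162, 162, 161, 161, 161, 159, 159, 159, 163, 175, 180, 179, 177, 175, 164, 124, 62, 28, 31, 33, 35, 51, 90, 123, 131, 130, 123, 106, 81, 60]
180 86 112
250 86 111
330 115 85
420 84 77
540 82 77
[705, 705, 706, 706, 705, 707, 708, 707, 707, 708, 705, 672, 468, 248, 179, 176, 176, 176, 176, 176, 175, 178, 176, 177, 179, 177, 177, 176, 178, 180, 178, 178, 177, 176, 176, 176, 178, 176, 176, 176, 176, 178, 176, 177, 177, 176, 198, 372, 620, 696, 705, 705, 705, 705, 704, 704, 704, 703, 703, 702]
```

Run:
```python
from h import *
s=sense(); w=capture("wrist"); t=capture("top");sc=capture("scene")
for rc in ((99,180),(98.5,250),(97.5,330),(96.3,484.8)): print(plane(w,rc,250).round(1))
im=t["img"].astype(int).sum(2); print(im[180,338:360].tolist(), im[172:188,330].tolist(), im[172:188,285].tolist())
a=(96.3,484.8)
X,e=tri([(w,a),(sc,mark_of("rail_mark",sc)[0]["point"])]);print(X,e, plane(t,(180.2,348.7),250))
g=sc["img"][225:265,295:340].astype(int).sum(2); yy,xx=np.where(g<150); print("scene dark",yy.mean()+225,xx.mean()+295,len(yy))
```

```text
[655.7  34.9]
[656.8  -6.5]
[658.4 -53.7]
[ 660.9 -144.8]
[645, 645, 646, 643, 647, 661, 680, 191, 241, 254, 253, 252, 250, 238, 263, 510, 678, 652, 646, 649, 647, 645] [593, 547, 609, 722, 714, 670, 634, 662, 645, 586, 474, 640, 677, 536, 541, 570] [588, 593, 601, 605, 614, 618, 621, 625, 630, 632, 633, 635, 642, 643, 653, 679]Traceback (most recent call last):
  File "<stdin>", line 6, in <module>
IndexError: list index out of range
```

Emit:
{"method": "jog_arm", "body": {"series": "0.08 0 0 0 0 -0.003 -1;0.17 0 0 0 0 -0.003 -1;0.23 0 0 0 0 -0.003 -1;0.254 0 0 0 0 -0.003 -1;0.254 0 0 0 0 -0.003 -1;0.254 0 0.04 0 0 -0.003 -1;0.254 0 0.07 0 0 -0.003 -1;0.254 0 0.075 0 0 -0.003 -1"}}

```text
time_s: 9.5
eef_pos: [660.8, -47.8, 288.2]
ee_rot: [-0.0, 1.0, 0.013, -0.001]
force: [0.2, -0.6, -1.7]
grip_width: 0.091
grip_force: 50.1
```

Run:
```python
from h import *
s=sense();print(s["eef_pos"],s["force"],s["wrist_torque"])
C={n:capture(n) for n in("wrist","scene")}
a=C["wrist"]["img"][60:410,120:520]; b=C["scene"]["img"][170:330,230:430]
cv2.imwrite("pics/c3.png",np.hstack([cv2.resize(a[:,:,::-1],(400,350)),cv2.resize(b[:,:,::-1],(400,350),interpolation=2)]))
```

```text
[660.81544377 -47.78726079 288.2185664 ] [ 0.20630318 -0.56458792 -1.67340653] [-0.07071192 -0.01416304  0.03443057]
```

View pics/c3.png

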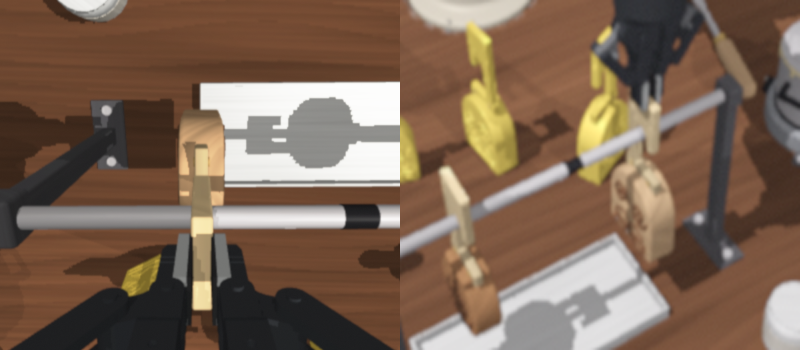

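Emit:
{"method": "jog_arm", "body": {"series": "0 0 0.003 0 0 0 -1;0 0 0.006 0 0 0 -1;0 0 0.006 0 0 0 -1"}}

```text
time_s: 9.98
eef_pos: [661.3, -47.8, 286.5]
ee_rot: [0.0, 1.0, 0.013, 0.0]
force: [-0.2, -0.9, -3.4]
grip_width: 0.093
grip_force: 50.1
```

Emit:
{"method": "jog_arm", "body": {"series": "0 0 0.003 0 0 0 -1;0 0 0.004 0 0 0 -1;0 0 0.004 0 0 0 -1"}}

```text
time_s: 10.35
eef_pos: [661.5, -47.8, 286.0]
ee_rot: [0.0, 1.0, 0.013, 0.001]
force: [-0.2, 0.6, 4.7]
grip_width: 0.093
grip_force: 51.1
```

Emit:
{"method": "jog_arm", "body": {"series": "0 0.02 0 0 0 0 -1;0 0.05 0 0 0 0 -1;0 0.085 0 0 0 0 -1;0 0.12 0 0 0 0 -1;0 0.15 0 0 0 0 -1;0 0.17 0 0 0 0 -1;0 0.175 0 0 0 0 -1;0 0.175 0 0 0 0 -1"}}

```text
time_s: 11.35
eef_pos: [663.2, -117.3, 285.7]
ee_rot: [-0.001, 1.0, 0.013, 0.0]
force: [-1.5, 4.4, 6.2]
grip_width: 0.093
grip_force: 51.2
```

Run:
```python
from h import *
s=sense();w=capture("wrist");t=capture("top");e=s["eef_pos"];print(e,s["force"])
im=w["img"].astype(int)
r,c=proj(w,[661,-143,250]);print(r,c, "head",proj(w,e+[22,0,12]))
for q in (-4,0,4): print(im[int(r)+q,310:410].sum(1).tolist())
b=t["img"][176:184,325:365].astype(int).sum(2); print(b[2:6].tolist())
```

```text
[ 663.17758443 -117.33954997  285.72560961] [-1.49321188  4.40159194  6.20348892]
278.2616588758222 363.76627320163044 head [273.32732371 321.6709651 ]
[423, 374, 367, 379, 384, 384, 385, 385, 383, 386, 387, 389, 390, 392, 393, 394, 393, 390, 389, 392, 400, 413, 445, 486, 498, 500, 524, 578, 603, 604, 606, 606, 606, 606, 588, 498, 279, 128, 114, 112, 114, 115, 112, 110, 110, 112, 111, 110, 110, 113, 113, 112, 113, 110, 112, 113, 110, 113, 113, 110, 113, 110, 110, 112, 111, 112, 110, 110, 113, 171, 358, 552, 599, 602, 605, 603, 603, 603, 604, 603, 605, 602, 603, 603, 604, 603, 604, 603, 602, 603, 603, 603, 602, 604, 604, 605, 602, 604, 603, 602]
[482, 457, 537, 611, 647, 652, 651, 652, 650, 649, 648, 648, 646, 644, 643, 643, 640, 639, 643, 645, 643, 633, 607, 591, 608, 640, 679, 693, 695, 695, 695, 695, 695, 695, 692, 644, 375, 160, 140, 141, 140, 141, 140, 143, 142, 142, 140, 140, 141, 142, 139, 142, 141, 141, 143, 140, 139, 143, 142, 138, 140, 140, 139, 140, 140, 140, 140, 137, 141, 170, 388, 648, 692, 692, 693, 693, 692, 693, 692, 692, 692, 692, 692, 692, 692, 692, 692, 692, 692, 6
[... 663 characters left out ...]
19, 223, 215, 216, 210, 214, 280, 435, 504, 341, 305, 455, 622, 575, 638, 629, 629, 626, 627], [507, 509, 514, 510, 513, 512, 515, 411, 332, 214, 191, 204, 208, 211, 210, 217, 219, 215, 216, 215, 212, 223, 216, 215, 222, 228, 213, 272, 537, 680, 602, 587, 619, 557, 644, 632, 627, 628, 626, 626], [472, 467, 473, 475, 475, 473, 477, 490, 448, 384, 308, 219, 190, 189, 191, 195, 197, 206, 201, 212, 214, 220, 223, 229, 232, 237, 228, 265, 510, 684, 665, 661, 618, 540, 641, 626, 627, 626, 625, 627], [419, 420, 427, 427, 429, 426, 424, 427, 438, 443, 397, 326, 301, 462, 333, 230, 249, 234, 250, 306, 199, 207, 213, 219, 221, 220, 210, 224, 428, 596, 573, 562, 486, 617, 632, 629, 624, 629, 626, 627]]
```

Emit:
{"method": "jog_arm", "body": {"series": "0 0.02 0 0 0 0 -1;0 0.045 0 0 0 0 -1;0 0.06 0 0 0 0 -1;0 0.064 0 0 0 0 -1;0 0.064 0 0 0 0 -1"}}

```text
time_s: 12.08
eef_pos: [663.9, -142.9, 285.7]
ee_rot: [-0.001, 1.0, 0.013, 0.001]
force: [-0.9, 4.9, 7.1]
grip_width: 0.095
grip_force: 51.2
```

Run:
```python
from h import *
s=sense();w=capture("wrist");e=s["eef_pos"];print(e,s["force"],s["wrist_torque"])
im=w["img"].astype(int)
for q in (277,281): print(im[q,295:350].sum(1).tolist())
a=w["img"][180:380,200:460]; cv2.imwrite("pics/c4.png",cv2.resize(a[:,:,::-1],(780,600)))
```

```text
[ 663.89388042 -142.85179274  285.72377659] [-0.90689012  4.89548959  7.09282818] [ 0.94649939  0.21629245 -0.00222011]
[494, 494, 494, 494, 491, 458, 330, 177, 113, 112, 110, 110, 111, 111, 119, 211, 361, 465, 536, 581, 590, 590, 587, 587, 585, 584, 584, 583, 582, 580, 582, 582, 585, 588, 589, 583, 566, 485, 282, 136, 228, 440, 617, 665, 680, 684, 686, 685, 683, 684, 683, 683, 684, 685, 683]
[477, 477, 477, 477, 474, 441, 315, 164, 102, 99, 97, 95, 96, 97, 113, 251, 453, 581, 647, 678, 684, 683, 683, 682, 681, 679, 678, 676, 676, 676, 676, 674, 673, 675, 676, 673, 663, 618, 377, 171, 238, 450, 642, 699, 708, 708, 707, 708, 708, 709, 709, 709, 708, 709, 710]
```

View pics/c4.png

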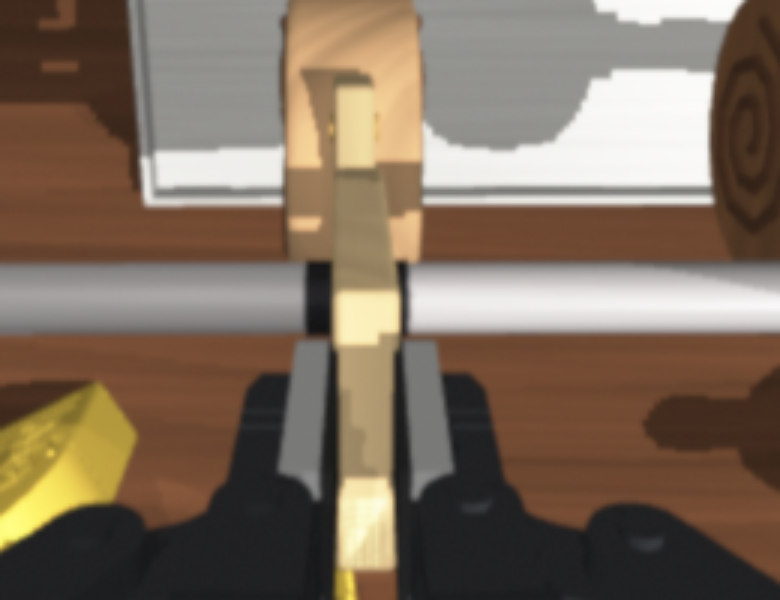

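Emit:
{"method": "jog_arm", "body": {"series": "0 -0.002 -0.0025 0 0 0 -1;0 -0.002 -0.0025 0 0 0 -1;0 -0.002 -0.0025 0 0 0 -0.5;0 -0.002 -0.0025 0 0 0 0;0 -0.002 -0.0025 0 0 0 0;0 -0.002 -0.0025 0 0 0 0;0 -0.002 -0.06 0 0 0 0;0 -0.002 -0.16 0 0 0 0;0 -0.002 -0.25 0 0 0 0;0 -0.002 -0.25 0 0 0 0"}}

```text
time_s: 13.38
eef_pos: [664.1, -142.7, 387.7]
ee_rot: [0.001, 1.0, 0.013, 0.003]
force: [-0.6, -0.3, 0.6]
grip_width: 0.503
grip_force: 0.0
```

Run:
```python
from h import *
s=sense();C={n:capture(n) for n in("wrist","scene","top")};w=C["wrist"];print(s["eef_pos"],s["ee_rot"],s["force"],s["time_s"])
a=w["img"]; b=C["scene"]["img"][160:340,200:480]
cv2.imwrite("pics/c5.png",np.hstack([cv2.resize(a[100:,100:540,::-1],(400,400)),cv2.resize(b[:,:,::-1],(400,400),interpolation=2)]))
for l in ("lid_knob","lid","pot"):
    o=[]
    for n in("scene","top","wrist"):
        m=mark_of(l,C[n]); print(l,n,[(np.round(x["point"],1).tolist(),round(x["confidence"],2)) for x in m[:2]])
        if m and n!="wrist": o.append((C[n],m[0]["point"]))
    if len(o)>1: print(tri(o))
```

```text
[ 664.14352759 -142.73351328  387.73786708] [0.00114545 0.99990986 0.01311278 0.00264794] [-0.55592173 -0.25736682  0.64681466] 13.375
lid_knob scene [([184.5, 447.6], 0.71), ([222.8, 435.9], 0.45)]
lid_knob top [([224.3, 159.1], 0.77), ([192.5, 345.9], 0.73)]
lid_knob wrist []
(array([554.70619594, 334.02410768, 155.27424331]), np.float64(2.2952824344047826))
lid scene [([193.6, 444.1], 0.77)]
lid top [([226.7, 164.5], 0.93)]
lid wrist []
(array([552.52023073, 329.20666364, 122.26500126]), np.float64(3.1253925316898403))
pot scene [([221.0, 439.5], 0.69)]
pot top [([227.6, 170.0], 0.83)]
pot wrist [([245.7, 35.9], 0.58)]
(array([557.60649317, 336.57377432,  15.84379432]), np.float64(1.9888190676089152))
```

View pics/c5.png

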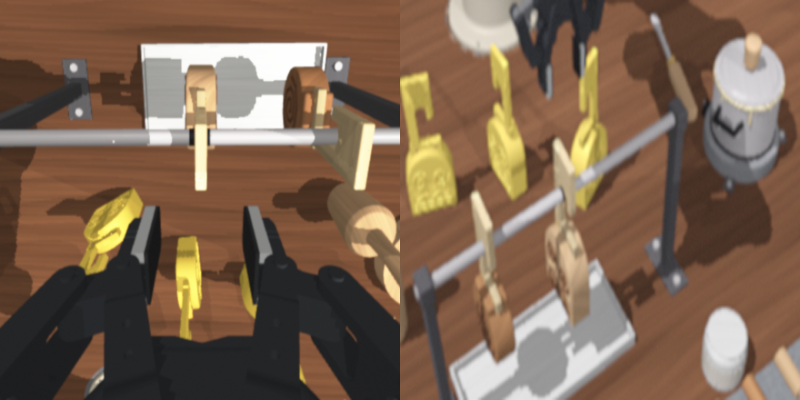

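Emit:
{"method": "jog_arm", "body": {"series": "-0.02 -0.1 0 0 0 0 0.6;-0.06 -0.24 0 0 0 0 0.6;-0.1 -0.39 0 0 0 0 0.6;-0.14 -0.54 0 0 0 0 0.6;-0.18 -0.69 0.02 0 0 0 0.6;-0.22 -0.84 0.06 0 0 0 0.6;-0.27 -0.95 0.1 0 0 0 0.6;-0.3 -1 0.14 0 0 0 0.6;-0.3 -1 0.14 0 0 0 0.6"}}

```text
time_s: 15.1
eef_pos: [532.3, 255.2, 328.2]
ee_rot: [0.0, 1.0, 0.014, -0.001]
force: [0.9, -1.6, -0.4]
grip_width: 0.8
grip_force: 0.0
```

Run:
```python
from h import *
s=sense();print(s["eef_pos"],s["time_s"],s["joints"],delta(s,[530,332,300],0.0))
```

```text
[532.29573445 255.24367988 328.20301254] 15.1 [2.48810113e-01 4.22672289e-01 1.08406124e+00 2.09721556e-05
 1.63662685e+00 1.79087325e+00] (array([-1.00e-04, -1.92e-01,  7.04e-02]), array([0.0002, 0.0011, 0.0183]))
```

Emit:
{"method": "jog_arm", "body": {"series": "0 -0.1 0.03 0 0 0.018 0.6;0 -0.192 0.07 0 0 0.018 0.6;0 -0.192 0.07 0 0 0.018 0.6;0 -0.192 0.07 0 0 0.018 0.6"}}

```text
time_s: 15.6
eef_pos: [532.1, 329.8, 301.7]
ee_rot: [0.0, 1.0, -0.002, 0.001]
force: [-0.0, -0.2, 0.3]
grip_width: 0.801
grip_force: 0.0
```

Run:
```python
from h import *
s=sense();C={n:capture(n) for n in("wrist","scene","top")};w=C["wrist"];e=s["eef_pos"];print(e,s["force"])
cv2.imwrite("pics/c6.png",w["img"][:,:,::-1])
M={}
for l in ("lid_knob","lid","pot_rim"):
    for n in C:
        m=mark_of(l,C[n]); print(l,n,[(np.round(x["point"],1).tolist(),round(x["confidence"],2)) for x in m[:2]])
        if m: M[l,n]=(C[n],m[0]["point"])
    for p in (("wrist","top"),("wrist","scene"),("wrist","scene","top")):
        o=[M[l,n] for n in p if (l,n) in M]
        if len(o)==len(p): print(p,tri(o))
```

```text
[532.12355961 329.77208937 301.70490742] [-0.00478542 -0.20537232  0.29968952]
lid_knob wrist [([202.4, 323.4], 0.88)]
lid_knob scene [([184.3, 446.0], 0.78)]
lid_knob top [([224.8, 158.4], 0.97)]
('wrist', 'top') (array([552.09001893, 329.0055549 , 167.30838347]), np.float64(1.5410039361565282))
('wrist', 'scene') (array([553.45805442, 328.80473277, 158.85402836]), np.float64(2.1061536828278236))
('wrist', 'scene', 'top') (array([552.41256388, 330.58040835, 157.89684225]), np.float64(3.0869741531638573))
lid wrist [([196.0, 321.9], 0.87)]
lid scene [([242.5, 315.8], 0.64), ([194.0, 445.4], 0.59)]
lid top [([192.1, 395.2], 0.62), ([224.1, 165.8], 0.6)]
('wrist', 'top') (array([614.73384401,  81.89624035, 899.84311148]), np.float64(247.66833074283142))
('wrist', 'scene') (array([ 392.97733494,  184.24060169, -175.68927491]), np.float64(171.60864305658188))
('wrist', 'scene', 'top') (array([602.20923395, -10.4724739 , 231.25629592]), np.float64(339.2315013703884))
pot_rim wrist []
pot_rim scene [([192.8, 440.8], 0.62)]
pot_rim top [([196.7, 349.3], 0.18)]
```

View pics/c6.png

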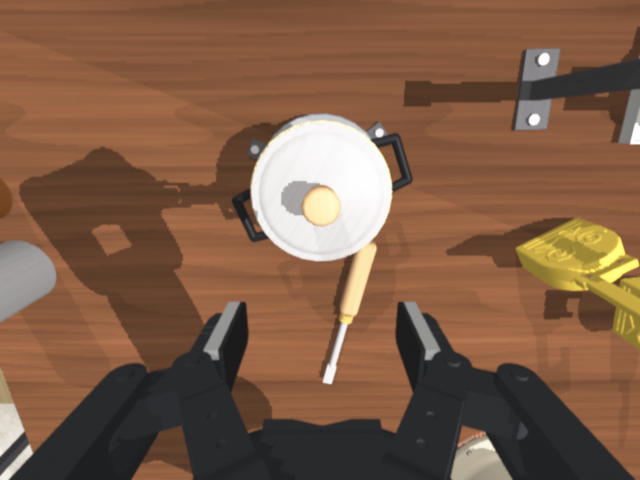

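Run:
```python
from h import *
s=sense();w=capture("wrist");im=w["img"]
hsv=cv2.cvtColor(im,cv2.COLOR_RGB2HSV)
def comp(m,r,c):
    n,l,st,ce=cv2.connectedComponentsWithStats(m.astype(np.uint8)); k=l[r,c]
    p=np.argwhere(l==k)[:,::-1].astype(np.float32); h=cv2.convexHull(p); return cv2.fitEllipse(h),st[k]
k=comp((hsv[...,1]>60)&(hsv[...,2]>150),206,321); print(k)
sub=(hsv[...,1]<45)&(hsv[...,2]>130)
l=comp(sub,220,290); print(l)
print("lid",plane(w,l[0][0][::-1],128),plane(w,(190,321.5),128),"knob top",plane(w,k[0][0][::-1],173))
c=plane(w,k[0][0][::-1],173); print(delta(s,[*c,159],0.0))
```

```text
(((321.775634765625, 204.4182586669922), (38.24970626831055, 40.636871337890625), 165.9896240234375), array([303, 184,  39,  41, 918], dtype=int32))
(((322.2391662597656, 186.96847534179688), (139.5937957763672, 148.1119842529297), 1.8278805017471313), array([  252,   112,   141,   148, 14808], dtype=int32))
lid [558.78423717 329.57647813] [555.89458656 330.2834559 ] knob top [552.17346311 330.06892126]
(array([0.0521, 0.0019, 0.3548]), array([ 0.    ,  0.    , -0.0013]))
```

Emit:
{"method": "jog_arm", "body": {"series": "0.0535 0.001 0.1 0 0 0 0.6;0.0535 0.001 0.2 0 0 0 0.6;0.0535 0.001 0.28 0 0 0 0.6;0.0535 0.001 0.32 0 0 0 0.6;0.0535 0.001 0.349 0 0 0 0.6;0.0535 0.001 0.349 0 0 0 0.6"}}

```text
time_s: 17.0
eef_pos: [552.8, 330.5, 161.4]
ee_rot: [-0.0, 1.0, -0.001, 0.0]
force: [0.4, -0.4, -0.1]
grip_width: 0.797
grip_force: 0.0
```

Emit:
{"method": "jog_arm", "body": {"series": "0 0 0 0 0 0 0;0 0 0 0 0 0 -0.4;0 0 0 0 0 0 -1;0 0 0 0 0 0 -1;0 0 0 0 0 0 -1;0 0 0 0 0 0 -1;0 0 0 0 0 0 -1", "grip_force": 90}}

```text
time_s: 17.88
eef_pos: [553.1, 330.5, 162.8]
ee_rot: [-0.0, 1.0, -0.001, 0.001]
force: [-0.7, -0.9, 6.4]
grip_width: 0.332
grip_force: 88.4
```

Emit:
{"method": "jog_arm", "body": {"series": "0 0 -0.0025 0 0 0 -1;0 0 -0.005 0 0 0 -1;0 0 -0.0075 0 0 0 -1;0 0 -0.01 0 0 0 -1;0 0 -0.01 0 0 0 -1"}}

```text
time_s: 18.5
eef_pos: [552.6, 330.4, 165.1]
ee_rot: [0.0, 1.0, -0.001, -0.0]
force: [0.7, -0.9, -2.6]
grip_width: 0.33
grip_force: 89.1
```

Emit:
{"method": "jog_arm", "body": {"series": "0 0 -0.001 0 0 0 -1;0 0 -0.002 0 0 0 -1;0 0 -0.003 0 0 0 -1;0 0 -0.004 0 0 0 -1;0 0 -0.005 0 0 0 -1;0 0 -0.006 0 0 0 -1;0 0 -0.006 0 0 0 -1"}}

```text
time_s: 19.38
eef_pos: [552.7, 330.4, 167.6]
ee_rot: [0.0, 1.0, -0.001, -0.0]
force: [1.7, -0.4, -11.2]
grip_width: 0.333
grip_force: 89.6
```

Emit:
{"method": "jog_arm", "body": {"series": "0 0 -0.001 0 0 0 -1;0 0 -0.002 0 0 0 -1;0 0 -0.003 0 0 0 -1;0 0 -0.004 0 0 0 -1;0 0 -0.005 0 0 0 -1;0 0 -0.006 0 0 0 -1;0 0 -0.006 0 0 0 -1"}}

```text
time_s: 20.25
eef_pos: [552.9, 330.5, 170.7]
ee_rot: [-0.0, 1.0, -0.001, 0.001]
force: [0.0, -0.4, -10.8]
grip_width: 0.329
grip_force: 90.4
```

Emit:
{"method": "jog_arm", "body": {"series": "0 0 -0.001 0 0 0 -1;0 0 -0.002 0 0 0 -1;0 0 -0.003 0 0 0 -1;0 0 -0.004 0 0 0 -1;0 0 -0.005 0 0 0 -1;0 0 -0.006 0 0 0 -1;0 0 -0.007 0 0 0 -1;0 0 -0.008 0 0 0 -1;0 0 -0.009 0 0 0 -1;0 0 -0.01 0 0 0 -1;0 0 -0.01 0 0 0 -1"}}

```text
time_s: 21.62
eef_pos: [552.9, 330.5, 174.6]
ee_rot: [-0.0, 1.0, -0.001, 0.0]
force: [0.2, -0.9, -2.0]
grip_width: 0.327
grip_force: 91.4
```

Run:
```python
from h import *
s=sense();C={n:capture(n) for n in("scene","top")};print(s["eef_pos"],s["force"])
for l in ("lid","lid_knob","pot_rim"):
    M={n:mark_of(l,C[n]) for n in C}
    for n in C: print(l,n,[(np.round(x["point"],1).tolist(),round(x["confidence"],2)) for x in M[n][:2]])
    if all(M.values()): print(tri([(C[n],M[n][0]["point"]) for n in C]))
```

```text
[552.90697159 330.54471861 174.56292732] [ 0.17205619 -0.85476502 -1.98792547]
lid scene [([188.5, 447.7], 0.61), ([180.3, 451.7], 0.43)]
lid top [([225.3, 162.7], 0.73)]
(array([555.84149065, 331.42483408, 142.07132329]), np.float64(6.0356288614651135))
lid_knob scene [([179.8, 448.2], 0.66)]
lid_knob top [([225.2, 155.8], 0.94)]
(array([550.48627116, 338.13092162, 167.6831427 ]), np.float64(1.3757341743376514))
pot_rim scene [([189.8, 441.2], 0.62)]
pot_rim top []
```

Emit:
{"method": "jog_arm", "body": {"series": "0 0 -0.006 0 0 0 -1;0 0 -0.014 0 0 0 -1;0 0 -0.022 0 0 0 -1;0 0 -0.03 0 0 0 -1;0 0 -0.037 0 0 0 -1;0 0 -0.043 0 0 0 -1;0 0 -0.046 0 0 0 -1;0 0 -0.046 0 0 0 -1;0 0 -0.046 0 0 0 -1;0 0 -0.046 0 0 0 -1"}}

```text
time_s: 23.28
eef_pos: [552.7, 330.4, 192.4]
ee_rot: [0.0, 1.0, -0.001, -0.0]
force: [0.9, 0.3, -2.4]
grip_width: 0.33
grip_force: 91.3
```

Run:
```python
from h import *
s=sense();C={n:capture(n) for n in("scene","top","wrist")};print(s["eef_pos"],s["ee_rot"],s["force"],s["wrist_torque"],s["time_s"])
for l in ("lid","lid_knob","pot_rim"):
    M={n:mark_of(l,C[n]) for n in C}
    for n in C: print(l,n,[(np.round(x["point"],1).tolist(),round(x["confidence"],2)) for x in M[n][:2]])
    if M["scene"] and M["top"]: print(tri([(C[n],M[n][0]["point"]) for n in("scene","top")]))
sc=C["scene"]
for z in (125,155): print(z,[proj(sc,[554+67*np.cos(a),330+67*np.sin(a),z]).round().tolist() for a in np.arange(4)*np.pi/2])
b=sc["img"][120:260,380:500]; w=C["wrist"]["img"]
cv2.imwrite("pics/c7.png",np.hstack([cv2.resize(b[:,:,::-1],(400,467),interpolation=2),cv2.resize(w[:,:,::-1],(400,467))]))
```

```text
[552.71649982 330.42854942 192.41716895] [ 3.88854930e-05  9.99999494e-01 -1.00341857e-03 -5.98055012e-05] [ 0.9321078   0.25675089 -2.43089132] [-0.05889563 -0.05763547 -0.01423835] 23.275
lid scene [([184.2, 447.3], 0.67), ([312.0, 264.2], 0.39)]
lid top [([222.7, 160.0], 0.97), ([193.5, 395.7], 0.59)]
lid wrist [([273.3, 321.0], 0.82)]
(array([557.9384039 , 330.04834917, 160.29327493]), np.float64(1.6469699827978275))
lid_knob scene [([173.9, 448.4], 0.69)]
lid_knob top [([222.6, 155.7], 0.84), ([180.0, 349.3], 0.5)]
lid_knob wrist [([301.4, 322.1], 0.77)]
(array([554.01220304, 331.11975284, 193.53126394]), np.float64(0.7029314566609628))
pot_rim scene [([192.0, 440.7], 0.69)]
pot_rim top []
pot_rim wrist [([274.6, 317.3], 0.31)]
125 [[207.0, 459.0], [186.0, 462.0], [181.0, 429.0], [201.0, 425.0]]
155 [[198.0, 461.0], [178.0, 464.0], [172.0, 431.0], [193.0, 426.0]]
```

Run:
```python
from h import *
from scipy.optimize import least_squares
w=capture("wrist");s=sense();im=w["img"]
hsv=cv2.cvtColor(im,cv2.COLOR_RGB2HSV)
m=((hsv[...,1]<70)&(hsv[...,2]>110)).astype(np.uint8); m[400:]=0
n,l,st,ce=cv2.connectedComponentsWithStats(m); 
k=1+st[1:,4].argmax(); print(st[k])
# print boundary along rows / columns
pts=[]
for r in range(200,300,8):
    c=np.where(l[r]==k)[0]; 
    if len(c): pts.append((r,c.min(),c.max()))
print(pts)
for c in range(240,410,16):
    q=np.where(l[:,c]==k)[0]
    if len(q): print(c,q.min(),end="; ")
th=np.arange(0,2*np.pi,.01)
for z in (150,153,156,159):
    E=np.array([proj(w,[553.5+67*np.cos(a),330.4+67*np.sin(a),z]) for a in th]); print(z,"min row",E[:,0].min().round(1),"cols",E[:,1].min().round(1),E[:,1].max().round(1),"at row",E[E[:,1].argmin(),0].round(0))
```

```text
[  208   133   228   214 31536]
[(200, np.int64(233), np.int64(409)), (208, np.int64(227), np.int64(415)), (216, np.int64(222), np.int64(421)), (224, np.int64(217), np.int64(425)), (232, np.int64(214), np.int64(428)), (240, np.int64(211), np.int64(432)), (248, np.int64(210), np.int64(433)), (256, np.int64(210), np.int64(434)), (264, np.int64(209), np.int64(435)), (272, np.int64(209), np.int64(434)), (280, np.int64(210), np.int64(433)), (288, np.int64(211), np.int64(432)), (296, np.int64(213), np.int64(430))]
240 193; 256 168; 272 151; 288 141; 304 136; 320 134; 336 135; 352 140; 368 148; 384 155; 400 148; 150 min row 155.1 cols 210.3 431.2 at row 257.0
153 min row 155.6 cols 208.7 432.7 at row 259.0
156 min row 156.1 cols 207.1 434.3 at row 261.0
159 min row 156.6 cols 205.5 435.9 at row 263.0
```

```bash
python3 -c "
from rig import *
print(finish_job())"
```

```text
the job is handed in; nothing more can be done
None
```

The job is handed in with the plaque hanging on the tape band and let go there, the wet plaque untouched as far as the pictures show, and the lid pulled free and held level about 30 mm above the pot rim (28 to 31 mm by wrist camera), at about 24 s of the 58 s allowed.

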